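Reheat the warming stone on the breakfast hotplate

TASK

The heavy warming stone is shut inside one of the two identical closed steel pots; find out which by feeling their weight. Slide the saucepan, by dragging or pushing and without lifting it off the hotplate, from the large cooking ring to the centre of the small keep-warm ring, then stand the pot with the stone in the middle of the freed cooking ring to reheat. Stand the other pot upright on the floor of the wooden tray, set both pots down rather than dropping them, and do not knock over the jam jar or the glass.

Things in the scene. Friction and masses are not known exactly. Their poses are not given: they have to be found in the camera images.
- hotplate: fixed steel hotplate, a box 250 mm (its x) by 450 mm (its y) by 45 mm tall; origin at the centre of its underside, its flat top 45 mm above. Two black control knobs stick out 14 mm from its front (-x) face.
- cook_ring: large flat cooking ring, 180 mm across, marked flush on the hotplate's top, at one end of it (either end); origin at its centre, on the top surface.
- warm_ring: small flat keep-warm ring, 116 mm across, marked flush on the hotplate's top at the other end, 220 mm from the cooking ring; origin at its centre, on the top surface.
- saucepan: lidded aluminium saucepan, 0.7 kg, 150 mm across (lid 156 mm) and 76 mm tall, with a black lid knob 36 mm across up to 98 mm; it starts on the cooking ring. Origin at the centre of its underside, z up. The straight handle runs along its own -x, from 80 to 205 mm out.
- saucepan_handle (a point): grip point on the saucepan's handle, 140 mm from the pan's axis along its -x and 55 mm above its underside; the handle is a bar 20 mm wide and 18 mm tall, centred here.
- pot_a: one of two identical closed steel pots, 92 mm across (123 mm over two side lugs), lid locked. Origin: centre of its underside, z up. Lid top at 100 mm; on its centre an upright wooden knob 36 mm across and 45 mm tall (100 to 145 mm above the origin). Either may hold the stone (3 mm of play): with it a pot weighs 0.70 to 0.83 kg, without it 0.32 kg.
- pot_b: one of two identical closed steel pots, 92 mm across (123 mm over two side lugs), lid locked. Origin: centre of its underside, z up. Lid top at 100 mm; on its centre an upright wooden knob 36 mm across and 45 mm tall (100 to 145 mm above the origin). Either may hold the stone (3 mm of play): with it a pot weighs 0.70 to 0.83 kg, without it 0.32 kg.
- tray: fixed wooden clearing tray, 190 mm (its x) by 150 mm (its y), walls 7 mm thick and 22 mm tall, inner floor about 7 mm above its origin at the centre of its underside.
- jam_jar: bystander: jam jar, 66 mm across and 98 mm tall, origin under its centre, z up.
- glass: bystander: drinking glass, 72 mm across and 110 mm tall, origin under its centre, z up.
Mind the look-alikes: they are no part of the job. What is shaped like the pot_b but orange is not meant.

How it is judged (in metres and radians):
On the way, in this order (a step that is already met when the one before it is completed fails the run):
1. the saucepan has been slid to the keep-warm ring (within 20 mm of its centre) (horizontal distance between saucepan and warm_ring below 0.02 m and height (world z) of saucepan below 0.05 m), for 0.2 s.
2. the pot with the stone stands on the cooking ring (((horizontal distance between pot_a and cook_ring below 0.03 m and contact force between pot_a and hotplate above 5 N and angle between pot_a's own z axis and vertical below 0.1 rad) or (horizontal distance between pot_b and cook_ring below 0.03 m and contact force between pot_b and hotplate above 5 N and angle between pot_b's own z axis and vertical below 0.1 rad))), for 0.2 s.
At the end, for the whole second after the job is handed in: The saucepan is within 20 mm of the keep-warm ring's centre; the pot with the stone stands on the hotplate within 30 mm of the cooking ring's centre, pressing with over 5 N; the other pot stands on the tray's floor, inside its walls; both upright, all on their supports and at rest (all of step 1 and linear speed of each of saucepan, pot_a, pot_b below 0.02 m/s and ((horizontal distance between pot_a and cook_ring below 0.03 m and contact force between pot_a and hotplate above 5 N and angle between each of pot_a, pot_b's own z axis and vertical below 0.1 rad and x of pot_b in the frame of tray between -0.065 and 0.065 m and y of pot_b in the frame of tray between -0.045 and 0.045 m and height (world z) of pot_b below 0.014 m) or (horizontal distance between pot_b and cook_ring below 0.03 m and contact force between pot_b and hotplate above 5 N and angle between each of pot_b, pot_a's own z axis and vertical below 0.1 rad and x of pot_a in the frame of tray between -0.065 and 0.065 m and y of pot_a in the frame of tray between -0.045 and 0.045 m and height (world z) of pot_a below 0.014 m))); the robot touches nothing.
It fails at once if the saucepan is lifted more than 15 mm off the hotplate or tipped by more than 0.2 rad (height (world z) of saucepan above 0.06 m or angle between saucepan's own z axis and vertical above 0.2 rad).
It fails at once if a pot is dropped or thrown (faster than 0.6 m/s with no finger on it) ((linear speed of pot_a above 0.6 m/s and contact force between the fingers and pot_a below 0.3 N) or (linear speed of pot_b above 0.6 m/s and contact force between the fingers and pot_b below 0.3 N)).
It fails at once if a pot is tipped over (more than 0.7 rad) (angle between any of pot_a, pot_b's own z axis and vertical above 0.7 rad).
It fails at once if the jam jar or the glass is knocked over (more than 0.6 rad) (angle between any of jam_jar, glass's own z axis and vertical above 0.6 rad).
It also fails if it takes over 72 s, if anything falls off the work surface, if the arm or the gripper's body presses on something with over 40 N, if the wrist force passes 120 N, or if a joint passes its speed limit or range.

ROBOT

A 6-joint arm with a two-finger parallel gripper is mounted at the origin on the work surface. World frame = base frame: x ahead of the robot, y to its left, z up, the work surface at z = 0. Lengths are in mm, angles in degrees, forces in N, time in s.
With the tool pointing down it reaches from about 300 to 850 mm from the base axis. Payload 4.2 kg.
Tool frame: the origin (TCP) lies at the very end of the fingers, on their centre line; the grasp point (between the pads) lies 19 mm behind it (env.grip_point_offset is the distance from the TCP to the grasp point, in mm); z points along the fingers, y is the line along which they close (so a half turn about z gives the same grasp; the last joint's range is limited). The gripper opens to 91 mm and grips with 3 to 60 N. Pads are 32 mm wide; open, the fingers measure 118 mm over their backs; the gripper's body (76 mm by 178 mm) begins 60 mm behind the grasp point.
Start: joints at [-71.391, 18.312, 89.639, -0, 72.044, -1.146], TCP at [194.359, -541.173, 213.976] pointing down, gripper open.
Joint ranges: [-177.97, 177.97], [-48.28, 115.42], [12.27, 149.76], [-77.06, 257.06], [2.81, 150.46], [-146.56, 146.56]. Speed limits (degrees/s): [147.25, 147.25, 180, 180, 180, 180].

INTERFACE

Orientations are given as [roll, pitch, yaw] about the fixed x, y, z axes, in that order (R = Rz(yaw) Ry(pitch) Rx(roll)).
In Python, from workcell import env gives the robot as it stands. The module is installed in compiled form; this text tells all that it offers.
- The arm moves only by the tool arm_command, never from a script. Its argument "rows" is a list of rows, each an object with "delta_pos": the shift along the tool's x, y, z in mm, a list of three; "roll": the turn about the tool's z in units of 5 degrees (1.0 is 5 degrees); "jaw": the opening in per cent of the stroke, from 0 (shut) to 100 (fully open). A call has 1 to 20 rows; each row is the pose to reach, as a shift and turn from the pose commanded when the call began, along the tool's axes at that moment; what a row does not reach only later rows make up. A row lasts 1/12 s, in which the tool goes at most 41.7 mm and 7.16 degrees, less where a joint would pass 70% of its speed; a pose out of reach is approached as far as the arm can. A call with a gripper value outside its range is refused whole. The fingers move at their own pace and stop on an object; "squeeze" is the grip in N (left out, the last holds). Time passes only in rows, so rows that repeat a pose let the fingers close. It gives the time, the measured TCP pose, the force, the opening and the grip force at its end, in the units of the state.
- env.state(): the state, without advancing time (a new reading comes with each control period).
- env.grab_frame(name): name is "side" or "top" or "wrist"; returns a dict with "img" (480x640x3 uint8, blue, green, red), "z_map" (480x640 float32, mm along the optical axis (not along the pixel's ray), 0 where there is no reading), "fov_y" (degrees; the focal length in pixels is half the picture's height over the tangent of half this angle, whatever the lens; pixels are square), "cx", "cy" (the principal point, pixels), "R" (3x3) and "t" (3): a world point X has camera coordinates R X + t; the wrist camera has in their place "T_tool_cam" (4x4, takes a point from camera to tool coordinates, whose origin is the TCP and whose axes are the flange's). Camera axes: x right, y down, z forward; pixel columns grow to the right and rows downward; lengths in mm; the calibration is good to about 2 mm. A picture is of the moment at which its call begins: read the wrist's pose just before it.
- env.job_done(): hands the job in; it is judged then, once.
The state is a dict: "time_s": time; "qpos": joint angles; "qvel": joint speeds; "effort": joint torques, N m; "ee_pos": TCP position; "ee_rot": TCP orientation; "force": force on the tool from outside, world axes, zero at the start; "torque": the same for the moment, N m; "gripper_width": finger opening in mm; "gripper_force": force on a finger pad.
Only numpy, scipy, OpenCV 4.12 (cv2) and the standard library are available. Lean on these libraries where they do the work, as an engineer would, in place of code of your own. Each camera call takes 0.05 s, during which the arm holds its last target. There are 200 camera calls.

## Working session

There is one attempt and no reset: what is moved stays moved. The work goes in short steps, Python scripts to look and compute and a tool call to move; the robot and the scene stay as the last step left them, time stands still between calls to the robot, and variables do not carry over. Pictures are saved under pics/ and viewed, at most 10 in all, crops included, and the job is handed in when it is done.

Besides the shell and the picture viewer there is one more tool, called after "Request:" as a command line: name --argument value ..., lists and objects as JSON in quotes. arm_command: Moves the arm, as the interface text tells. Its arguments: {"type":"object","properties":{"rows":{"type":"array"},"squeeze":{"type":"number"}},"required":["rows"]}

```bash
mkdir -p pics
cat > h.py <<'E'
import numpy as np, cv2
from workcell import env
def grab(n):
    f=env.grab_frame(n); f['f']=240/np.tan(np.radians(f['fov_y'])/2); return f
def pts(f):
    z=f['z_map']; v,u=np.mgrid[:480,:640]
    P=np.stack([(u-f['cx'])/f['f']*z,(v-f['cy'])/f['f']*z,z],-1)
    return (P-np.array(f['t']))@np.array(f['R'])   # R^T (P-t)
E
python3 - <<'E'
from h import *
import pickle
print(env.state())
d={}
for n in ('top','side'):
    f=grab(n); d[n]=f; cv2.imwrite(f'pics/{n}0.png',f['img']); print(n,f['fov_y'],f['R'],f['t'])
pickle.dump(d,open('d.pkl','wb'))
E
```

```text
{'time_s': 0.0, 'qpos': array([-7.13916197e+01,  1.83515218e+01,  8.97081223e+01, -1.35588036e-03,
        7.20415833e+01, -1.14686067e+00]), 'qvel': array([ 0.00321232, -0.09306061, -0.06850356,  0.07478336,  0.0329817 ,
       -0.02486827]), 'effort': array([ 1.29330943e-03, -4.12457943e+01, -2.31977087e+01,  7.28720916e-02,
        4.57716035e-02, -1.66451227e-04]), 'ee_pos': array([ 194.17412315, -540.68227875,  213.109833  ]), 'ee_rot': array([-1.79898767e+02, -7.37257906e-04,  1.97556595e+01]), 'force': array([-0.42212696,  0.0043243 ,  0.05061278]), 'torque': array([-0.02813332,  0.03022392,  0.03051231]), 'gripper_force': 0.0, 'gripper_width': 91.43903471865835}
top 42.47168006755992 [[-2.46003580e-03 -9.99996411e-01 -1.06092573e-03]
 [-9.97784526e-01  2.52512565e-03 -6.64805536e-02]
 [ 6.64829940e-02  8.95030733e-04 -9.97787157e-01]] [-102.43205815  474.3313937  1582.45113404]
side 44.13434535234282 [[ 0.82690839 -0.56231415  0.00503109]
 [-0.30990899 -0.46316416 -0.83032245]
 [ 0.46923229  0.68504142 -0.55726054]] [-446.39542249  157.46569735 1513.04711165]
```

View pics/top0.png

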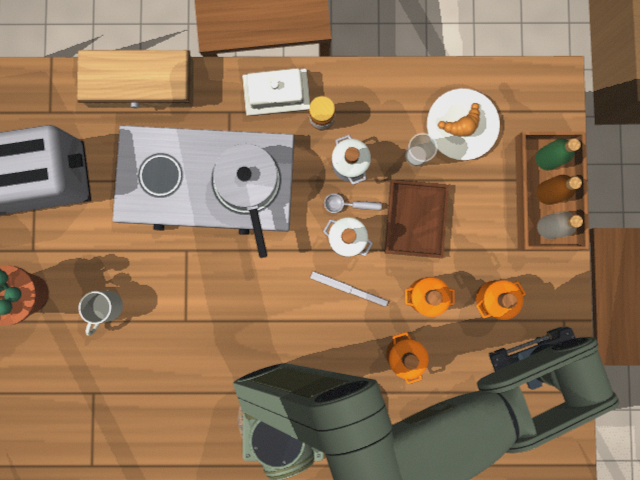

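View pics/side0.png

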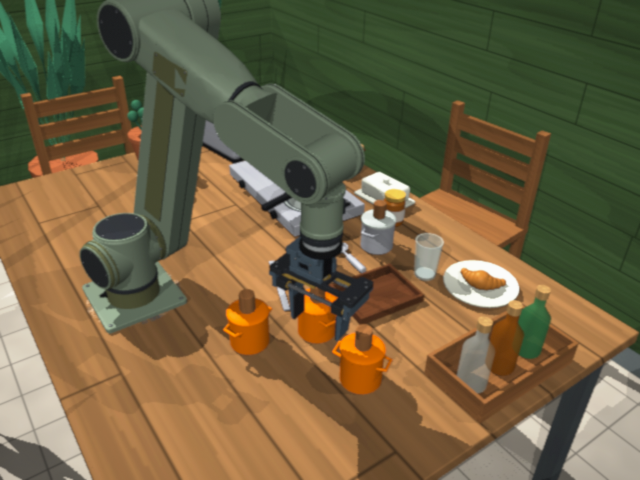

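Top view: the steel pots are at (351,157) and (348,237). The orange pots at (432,297), (499,300) and (408,357) are look-alikes. The saucepan is at (244,174) with its handle end at (262,255), and the warm ring is at (160,175). The tray is at (417,218), the jam jar at (321,112) and the glass at (421,148). The ladle at (350,204) and butter dish are clutter. Next I'll measure these positions.

```bash
cat > m.py <<'E'
from h import *
import pickle
f=pickle.load(open('d.pkl','rb'))['top']; P=pts(f); 
def near(c,r,zlo,zhi):
    v,u=np.mgrid[:480,:640]
    m=(np.hypot(u-c[0],v-c[1])<r)&(P[...,2]>zlo)&(P[...,2]<zhi)&(f['z_map']>0)
    p=P[m]; 
    if len(p)<4: return len(p)
    (c2,rr)=cv2.minEnclosingCircle(p[:,:2].astype(np.float32)); return len(p),p.mean(0).round(1),np.round(c2,1),round(rr,1)
for n,c in dict(p1=(352,155),p2=(349,236)).items():
    print(n,'knob',near(c,14,130,160),'lid',near(c,25,90,112))
print('panknob',near((244,174),14,132,155),'panlid',near((244,174),45,110,132),'handle',near((258,232),40,85,118))
m=(P[...,2]>38)&(P[...,2]<52)&(f['z_map']>0); m[:, :105]=0; m[:,305:]=0; m[:120]=0; m[240:]=0
q=P[m][:,:2].astype(np.float32); print('plate',cv2.minAreaRect(q),P[m][:,2].mean())
# warm ring dark ring pixels via ellipse
g=cv2.cvtColor(f['img'],cv2.COLOR_BGR2GRAY)
w=np.zeros_like(m); v,u=np.mgrid[:480,:640]; w=(np.hypot(u-160,v-175)<30)&(g<110)
c2,r=cv2.minEnclosingCircle(P[w][:,:2].astype(np.float32)); print('warm',c2,r,P[w].mean(0))
m=(P[...,2]>17)&(P[...,2]<28); m[:,:380]=0;m[:,455:]=0;m[:172]=0;m[265:]=0
print('tray rim',cv2.minAreaRect(P[m][:,:2].astype(np.float32)),m.sum()); print('floor',P[218,417])
print('jar',near((321,108),18,85,110),'glass',near((421,148),22,95,120),'glassraw',P[148,421],P[135,421],P[160,430])
m=(P[...,2]>30)&(P[...,1]>-420)&(P[...,0]>250)
for c in [(432,297),(408,357),(275,90)]: print(c,P[c[1],c[0]])
E
python3 m.py
```

```text
p1 knob (184, array([ 655.8, -173.8,  143.3]), array([ 656.4, -174.3]), 18.4) lid (930, array([ 654.3, -173.9,   98.1]), array([ 656.8, -174.2]), 48.1)
p2 knob (177, array([ 459.9, -165.6,  144. ]), array([ 460.1, -165.6]), 17.8) lid (970, array([ 459.5, -165.4,   98.3]), array([ 460.3, -166. ]), 47.8)
panknob (173, array([609.3,  85.4, 140.4]), array([609.6,  85.7]), 17.9) panlid (3022, array([608.5,  85.1, 120. ]), array([595.9,  84.7]), 91.6) handle (564, array([488.5,  57.5, 108.4]), array([488.9,  57.2]), 80.5)
plate ((609.7951049804688, 202.3664093017578), (451.1205749511719, 263.1395568847656), 87.08360290527344) 44.416915241601025
warm (511.6290588378906, 126.1662368774414) 272.2854919433594 [621.15728294 311.17226073  51.46125031]
tray rim ((512.1519775390625, -335.359619140625), (173.544677734375, 190.1197509765625), 84.90535736083984) 629
floor [ 514.27276007 -349.22907106    2.5736649 ]
jar (505, array([ 778.8, -101.7,   97.8]), array([ 779.5, -101.7]), 31.7) glass (219, array([ 680.9, -351.3,  106.2]), array([ 678.7, -350.2]), 36.9) glassraw [ 699.12118019 -361.98500143    3.19726464] [ 710.9749583  -346.39847163  103.3356263 ] [ 6.67666888e+02 -3.85699203e+02  4.53059252e-01]
(432, 297) [ 313.9599006  -360.63498406  145.12277574]
(408, 357) [ 173.96072233 -302.38141605  144.90874645]
(275, 90) [837.05632798  17.85687073  64.21748249]
```

```bash
cat >> m.py <<'E'
print('-----')
v,u=np.mgrid[:480,:640]; ok=f['z_map']>0; Z=P[...,2]
w=(np.hypot(u-160,v-175)<26)&(g<110)&(Z>38)&(Z<52)&ok
n,l,s,c=cv2.connectedComponentsWithStats(w.astype(np.uint8)); k=1+s[1:,4].argmax(); q=P[l==k]
print('warm',cv2.minEnclosingCircle(q[:,:2].astype(np.float32)),q.mean(0),len(q))
# cooking ring: dark arc on the plate around pan
hsv=cv2.cvtColor(f['img'],cv2.COLOR_BGR2HSV)
m=((Z>38)&(Z<50)&ok&(u>108)&(u<300)&(v>120)&(v<235)).astype(np.uint8)
m=cv2.morphologyEx(m,cv2.MORPH_OPEN,np.ones((5,5)))
# fill by hull in image->world, clip knobs: edges along top/left/right
q=P[m>0][:,:2]; yaw=np.radians(-2.9); 
for dy in (-4,-3.5,-3,-2.5,-2,-1.5):
    a=np.radians(dy); e=np.array([[np.cos(a),np.sin(a)],[-np.sin(a),np.cos(a)]]); r=q@e.T
    print(dy,np.percentile(r,[.3,99.7],axis=0).round(1).tolist())
r=cv2.minAreaRect(q.astype(np.float32)); print('plate',r)
m=((Z>14)&(Z<30)&ok&(u>383)&(u<452)&(v>176)&(v<262)).astype(np.uint8)
n,l,s,c=cv2.connectedComponentsWithStats(m,connectivity=8); print(s[1:,4])
k=1+s[1:,4].argmax(); q=P[l==k][:,:2]; r=cv2.minAreaRect(q.astype(np.float32)); print('tray',r)
m=((Z>94)&(Z<118)&ok&(u>240)&(u<275)&(v>214)&(v<260)); q=P[m]
d=cv2.fitLine(q[:,:2].astype(np.float32),cv2.DIST_L2,0,.01,.01).ravel(); print('handle',d,q.mean(0),q.min(0),q.max(0))
for b in (470,440,420): 
    t=q[abs(q[:,0]-b)<6]; print(b,t.mean(0),np.ptp(t[:,1]))
im=f['img'][110:280,100:470]; cv2.imwrite('pics/crop0.png',cv2.resize(im,None,fx=2.1,fy=2.1,interpolation=2))
E
python3 m.py | sed -n '/-----/,$p'
```

```text
-----
warm ((624.0882568359375, 312.918212890625), 46.50196838378906) [623.01346058 313.3917273   45.51598066] 936
-4 [[476.3, 22.1], [723.8, 466.6]]
-3.5 [[479.2, 17.7], [725.5, 461.5]]
-3 [[481.1, 13.1], [727.9, 456.5]]
-2.5 [[482.5, 7.4], [730.3, 451.5]]
-2 [[483.0, 2.4], [733.0, 446.1]]
-1.5 [[483.2, -2.3], [736.4, 440.7]]
plate ((616.5040283203125, 202.59848022460938), (448.66546630859375, 248.94456481933594), 86.69458770751953)
[743   1   1   1   1   1   1   1   1   3   1   1   1   2   1   1   1   1
   1   1   1   1   1   1   1   1   1   1   1   1   1   1   1   1   1   1
   1   1   1   1   1   1   1   1   1   1   1   1   1   1   1   1   1   1
   1   1   1]
tray ((511.4079895019531, -346.90093994140625), (151.70481872558594, 190.55517578125), 84.7391357421875)
handle [9.7589940e-01 2.1822093e-01 4.6184195e+02 5.2500015e+01] [461.84195248  52.50001396 107.33633685] [410.38334695  32.9425557   95.85284505] [513.58231835  72.46849256 116.01799934]
470 [469.46968354  54.03996243 107.04946528] 21.875816847220023
440 [439.75928202  47.54483071 107.97137513] 19.469499105683916
420 [420.11838697  43.27246704 107.23392021] 21.949931315653487
```

View pics/crop0.png

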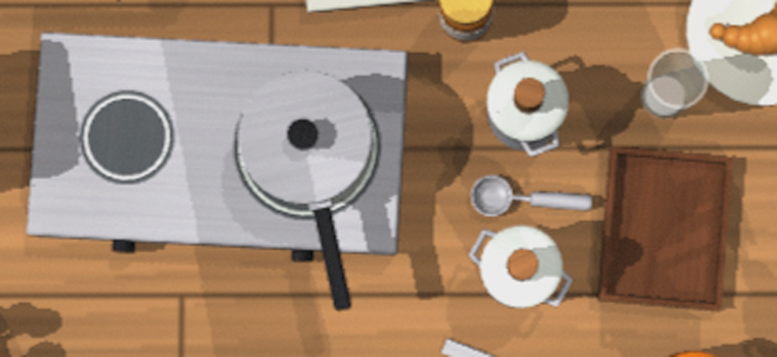

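```bash
cat > go.py <<'E'
import sys; from h import *
from scipy.spatial.transform import Rotation as R
s=env.state(); T=R.from_euler('xyz',s['ee_rot'],degrees=True)
print(s['time_s'],s['ee_pos'].round(1),s['ee_rot'].round(1),s['qpos'].round(0),s['force'].round(1),round(s['gripper_width'],1),round(s['gripper_force'],1))
a=list(map(float,sys.argv[1:]))   # groups of x y z yaw
for i in range(0,len(a),4):
    d=T.inv().apply(np.array(a[i:i+3])-s['ee_pos']); dy=(s['ee_rot'][2]-a[i+3]+180)%360-180
    print(d.round(1),'roll',round(dy/5,2))
E
python3 go.py 473 54.8 200 12.6 473 54.8 81 12.6
```

```text
0.1 [ 194.2 -540.8  213.2] [-179.9   -0.    19.8] [-71.  18.  90.   0.  72.  -1.] [-0.4  0.8  0.7] 91.6 0.0
[ 463.7 -466.3   14. ] roll 1.43
[ 463.7 -466.1  133. ] roll 1.43
```

Request:
arm_command --rows '[{"delta_pos": [464,-466,14],"roll": 1.43,"jaw": 100},{"delta_pos": [464,-466,14],"roll": 1.43,"jaw": 100},{"delta_pos": [464,-466,14],"roll": 1.43,"jaw": 100},{"delta_pos": [464,-466,14],"roll": 1.43,"jaw": 100},{"delta_pos": [464,-466,14],"roll": 1.43,"jaw": 100},{"delta_pos": [464,-466,14],"roll": 1.43,"jaw": 100},{"delta_pos": [464,-466,14],"roll": 1.43,"jaw": 100},{"delta_pos": [464,-466,14],"roll": 1.43,"jaw": 100},{"delta_pos": [464,-466,14],"roll": 1.43,"jaw": 100},{"delta_pos": [464,-466,14],"roll": 1.43,"jaw": 100},{"delta_pos": [464,-466,14],"roll": 1.43,"jaw": 100},{"delta_pos": [464,-466,14],"roll": 1.43,"jaw": 100},{"delta_pos": [464,-466,14],"roll": 1.43,"jaw": 100},{"delta_pos": [464,-466,14],"roll": 1.43,"jaw": 100},{"delta_pos": [464,-466,14],"roll": 1.43,"jaw": 100},{"delta_pos": [464,-466,14],"roll": 1.43,"jaw": 100},{"delta_pos": [464,-466,14],"roll": 1.43,"jaw": 100},{"delta_pos": [464,-466,14],"roll": 1.43,"jaw": 100},{"delta_pos": [464,-466,14],"roll": 1.43,"jaw": 100},{"delta_pos": [464,-466,14],"roll": 1.43,"jaw": 100}]'

```text
time_s: 1.77
ee_pos: [472.8, 53.2, 199.8]
ee_rot: [180.0, 0.1, 12.5]
force: [0.3, -0.4, 0.6]
gripper_width: 91.1
gripper_force: 0.0
```

```bash
python3 go.py 473 54.8 81 12.6
```

```text
1.7667 [472.8  53.2 199.8] [1.80e+02 1.00e-01 1.25e+01] [  5.  10. 103.  -0.  67.  83.] [ 0.3 -0.4  0.6] 91.1 0.0
[  0.6  -1.6 118.8] roll -0.01
```

Request:
arm_command --rows '[{"delta_pos": [1,-1.5,30],"roll": 0,"jaw": 60},{"delta_pos": [1,-1.5,60],"roll": 0,"jaw": 50},{"delta_pos": [1,-1.5,90],"roll": 0,"jaw": 50},{"delta_pos": [1,-1.5,110],"roll": 0,"jaw": 50},{"delta_pos": [1,-1.5,119],"roll": 0,"jaw": 45},{"delta_pos": [1,-1.5,119],"roll": 0,"jaw": 40},{"delta_pos": [1,-1.5,119],"roll": 0,"jaw": 20},{"delta_pos": [1,-1.5,119],"roll": 0,"jaw": 0},{"delta_pos": [1,-1.5,119],"roll": 0,"jaw": 0},{"delta_pos": [1,-1.5,119],"roll": 0,"jaw": 0},{"delta_pos": [1,-1.5,119],"roll": 0,"jaw": 0},{"delta_pos": [1,-1.5,119],"roll": 0,"jaw": 0}]' --squeeze 30

```text
time_s: 2.77
ee_pos: [474.7, 56.1, 81.8]
ee_rot: [180.0, -0.1, 12.6]
force: [-0.8, 0.1, 4.2]
gripper_width: 19.8
gripper_force: 30.0
```

```bash
python3 go.py 486.9 282.1 81 12.6
python3 - <<'E'
from h import *
f=grab('top'); P=pts(f); v,u=np.mgrid[:480,:640]
m=(np.hypot(u-244,v-174)<14)&(P[...,2]>134)&(P[...,2]<155); print(m.sum(),cv2.minEnclosingCircle(P[m][:,:2].astype(np.float32)))
E
```

```text
2.7667 [474.7  56.1  81.8] [ 1.80e+02 -1.00e-01  1.26e+01] [  5.  17. 113.   0.  50.  83.] [-0.8  0.1  4.2] 19.8 30.0
[  61.4 -217.8    0.8] roll 0.01
172 ((610.0068359375, 85.28187561035156), 18.275190353393555)
```

Request:
arm_command --rows '[{"delta_pos": [1,-3,0],"roll": 0,"jaw": 0},{"delta_pos": [3,-10,-0.3],"roll": 0,"jaw": 0},{"delta_pos": [6,-21,-0.3],"roll": 0,"jaw": 0},{"delta_pos": [10,-35,-0.3],"roll": 0,"jaw": 0},{"delta_pos": [14.4,-50,-0.3],"roll": 0,"jaw": 0},{"delta_pos": [18.7,-65,-0.3],"roll": 0,"jaw": 0},{"delta_pos": [23,-80,-0.3],"roll": 0,"jaw": 0},{"delta_pos": [27.3,-95,-0.3],"roll": 0,"jaw": 0},{"delta_pos": [31.6,-110,-0.3],"roll": 0,"jaw": 0},{"delta_pos": [36,-125,-0.3],"roll": 0,"jaw": 0},{"delta_pos": [40.2,-140,-0.3],"roll": 0,"jaw": 0},{"delta_pos": [44.5,-155,-0.3],"roll": 0,"jaw": 0},{"delta_pos": [48.8,-170,-0.3],"roll": 0,"jaw": 0},{"delta_pos": [53,-185,-0.3],"roll": 0,"jaw": 0},{"delta_pos": [57,-199,-0.3],"roll": 0,"jaw": 0},{"delta_pos": [60,-210,-0.3],"roll": 0,"jaw": 0},{"delta_pos": [62,-216,-0.3],"roll": 0,"jaw": 0},{"delta_pos": [63,-219,-0.3],"roll": 0,"jaw": 0},{"delta_pos": [63,-219,-0.3],"roll": 0,"jaw": 0},{"delta_pos": [63,-219,-0.3],"roll": 0,"jaw": 0}]'

```text
time_s: 4.48
ee_pos: [488.2, 283.4, 81.8]
ee_rot: [180.0, -0.1, 12.6]
force: [-0.1, -1.3, 4.2]
gripper_width: 19.9
gripper_force: 30.0
```

```bash
python3 go.py 488.2 283.6 81.8 12.6
python3 - <<'E'
from h import *
f=grab('top'); P=pts(f); cv2.imwrite('pics/top1.png',f['img']); X,Y,Z=P[...,0],P[...,1],P[...,2]
m=(np.hypot(X-623,Y-313)<60)&(Z>134)&(Z<155); print(m.sum(),cv2.minEnclosingCircle(P[m][:,:2].astype(np.float32)))
# cook ring: dark/ring pixels on plate near (611,93)
g=cv2.cvtColor(f['img'],cv2.COLOR_BGR2GRAY)
m=(np.hypot(X-611,Y-93)<110)&(abs(Z-45)<6); print(np.percentile(g[m],[10,50,90]))
for t in (80,100,110):
    k=((g<t)&m).astype(np.uint8); n,l,s,c=cv2.connectedComponentsWithStats(k); j=1+s[1:,4].argmax(); q=P[l==j][:,:2].astype(np.float32); print(t,len(q),cv2.minEnclosingCircle(q),q.mean(0))
E
```

```text
4.4833 [488.2 283.4  81.8] [ 1.80e+02 -1.00e-01  1.26e+01] [ 29.  24. 102.  -0.  54. 106.] [-0.1 -1.3  4.2] 19.9 30.0
[-0.  -0.2 -0. ] roll -0.0
180 ((624.12646484375, 311.889404296875), 18.868349075317383)
[ 95.5 104.  210. ]
80 313 ((560.1324462890625, 87.5829849243164), 56.9406623840332) [550.8594   83.98861]
100 497 ((561.7362670898438, 86.53032684326172), 58.20390319824219) [557.72766  88.65482]
110 2611 ((610.3265380859375, 93.73695373535156), 78.91381072998047) [610.0194   93.13282]
```

View pics/top1.png

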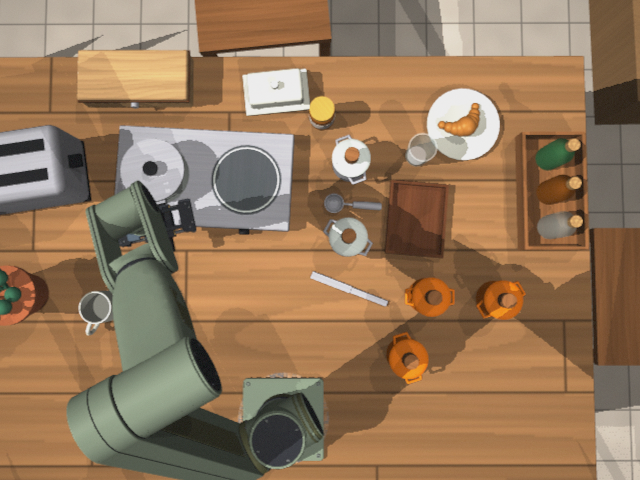

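```bash
python3 go.py 656.5 -174.3 190 12.6
```

```text
4.5333 [488.2 283.4  81.8] [ 1.80e+02 -1.00e-01  1.26e+01] [ 29.  24. 102.  -0.  54. 106.] [-0.1 -1.5  4.8] 20.1 30.0
[  64.6  483.4 -108.1] roll -0.0
```

Request:
arm_command --rows '[{"delta_pos": [0,0,0],"roll": 0,"jaw": 40},{"delta_pos": [0,0,0],"roll": 0,"jaw": 60},{"delta_pos": [0,0,0],"roll": 0,"jaw": 80},{"delta_pos": [0,0,0],"roll": 0,"jaw": 80},{"delta_pos": [0,0,0],"roll": 0,"jaw": 80},{"delta_pos": [0,0,-20],"roll": 0,"jaw": 80},{"delta_pos": [0,0,-60],"roll": 0,"jaw": 80},{"delta_pos": [0,0,-100],"roll": 0,"jaw": 80},{"delta_pos": [0,0,-115],"roll": 0,"jaw": 80},{"delta_pos": [0,0,-115],"roll": 0,"jaw": 80}]'

```text
time_s: 5.37
ee_pos: [490.2, 284.8, 201.1]
ee_rot: [-179.8, -0.5, 12.6]
force: [-0.3, 0.4, -0.4]
gripper_width: 73.0
gripper_force: 0.0
```

```bash
python3 go.py 656.5 -174.3 195 12.6
python3 - <<'E'
from h import *
f=grab('top'); P=pts(f); X,Y,Z=P[...,0],P[...,1],P[...,2]
m=(np.hypot(X-623,Y-313)<60)&(Z>134)&(Z<155); print(m.sum(),cv2.minEnclosingCircle(P[m][:,:2].astype(np.float32)))
E
```

```text
5.3667 [490.2 284.8 201.1] [-179.8   -0.5   12.6] [ 29.  18.  92.  -0.  69. 106.] [-0.3  0.4 -0.4] 73.0 0.0
[ 62.  484.3   5.3] roll 0.0
178 ((624.0432739257812, 311.51800537109375), 18.399417877197266)
```

Request:
arm_command --rows '[{"delta_pos": [62,484,5],"roll": 0,"jaw": 80},{"delta_pos": [62,484,5],"roll": 0,"jaw": 80},{"delta_pos": [62,484,5],"roll": 0,"jaw": 80},{"delta_pos": [62,484,5],"roll": 0,"jaw": 80},{"delta_pos": [62,484,5],"roll": 0,"jaw": 80},{"delta_pos": [62,484,5],"roll": 0,"jaw": 80},{"delta_pos": [62,484,5],"roll": 0,"jaw": 80},{"delta_pos": [62,484,5],"roll": 0,"jaw": 80},{"delta_pos": [62,484,5],"roll": 0,"jaw": 80},{"delta_pos": [62,484,5],"roll": 0,"jaw": 80},{"delta_pos": [62,484,5],"roll": 0,"jaw": 80},{"delta_pos": [62,484,5],"roll": 0,"jaw": 80},{"delta_pos": [62,484,5],"roll": 0,"jaw": 80},{"delta_pos": [62,484,5],"roll": 0,"jaw": 80},{"delta_pos": [62,484,5],"roll": 0,"jaw": 80},{"delta_pos": [62,484,5],"roll": 0,"jaw": 80},{"delta_pos": [62,484,5],"roll": 0,"jaw": 80},{"delta_pos": [62,484,5],"roll": 0,"jaw": 80}]'

```text
time_s: 6.92
ee_pos: [653.8, -174.1, 191.5]
ee_rot: [-180.0, -0.0, 12.7]
force: [-0.3, 0.0, -0.4]
gripper_width: 72.8
gripper_force: 0.0
```

```bash
python3 go.py 656.5 -174.3 105 12.6
```

```text
6.9167 [ 653.8 -174.1  191.5] [-180.    -0.    12.7] [-16.  28.  77.   0.  75.  61.] [-0.3  0.  -0.4] 72.8 0.0
[ 2.6  0.8 86.5] roll 0.02
```

Request:
arm_command --rows '[{"delta_pos": [2.6,0.8,25],"roll": 0,"jaw": 80},{"delta_pos": [2.6,0.8,50],"roll": 0,"jaw": 80},{"delta_pos": [2.6,0.8,70],"roll": 0,"jaw": 80},{"delta_pos": [2.6,0.8,82],"roll": 0,"jaw": 70},{"delta_pos": [2.6,0.8,86],"roll": 0,"jaw": 60},{"delta_pos": [2.6,0.8,86],"roll": 0,"jaw": 50},{"delta_pos": [2.6,0.8,86],"roll": 0,"jaw": 40},{"delta_pos": [2.6,0.8,86],"roll": 0,"jaw": 20},{"delta_pos": [2.6,0.8,86],"roll": 0,"jaw": 20},{"delta_pos": [2.6,0.8,86],"roll": 0,"jaw": 20},{"delta_pos": [2.6,0.8,86],"roll": 0,"jaw": 20},{"delta_pos": [2.6,0.8,86],"roll": 0,"jaw": 20}]' --squeeze 40

```text
time_s: 7.92
ee_pos: [657.4, -174.8, 106.8]
ee_rot: [-180.0, -0.1, 12.6]
force: [-0.9, 4.2, 6.4]
gripper_width: 35.5
gripper_force: 40.0
```

Request:
arm_command --rows '[{"delta_pos": [0,0,-5],"roll": 0,"jaw": 20},{"delta_pos": [0,0,-15],"roll": 0,"jaw": 20},{"delta_pos": [0,0,-30],"roll": 0,"jaw": 20},{"delta_pos": [0,0,-50],"roll": 0,"jaw": 20},{"delta_pos": [0,0,-70],"roll": 0,"jaw": 20},{"delta_pos": [0,0,-85],"roll": 0,"jaw": 20},{"delta_pos": [0,0,-95],"roll": 0,"jaw": 20},{"delta_pos": [0,0,-95],"roll": 0,"jaw": 20},{"delta_pos": [0,0,-95],"roll": 0,"jaw": 20},{"delta_pos": [0,0,-95],"roll": 0,"jaw": 20},{"delta_pos": [0,0,-95],"roll": 0,"jaw": 20}]'

```text
time_s: 8.83
ee_pos: [655.7, -175.5, 198.2]
ee_rot: [-179.9, 0.2, 12.6]
force: [-0.3, 1.1, -7.7]
gripper_width: 35.4
gripper_force: 40.0
```

```bash
python3 go.py 610.5 93.5 200 12.6 511.4 -347 200 12.6; python3 -c "
from h import *
grab('top');print(env.state()['force'],env.state()['torque'])"
```

```text
8.8333 [ 655.7 -175.5  198.2] [-179.9    0.2   12.6] [-16.  28.  76.  -0.  76.  61.] [-0.3  1.1 -7.7] 35.4 40.0
[  14.5 -272.4   -1.4] roll 0.0
[-178.3  135.9   -1.4] roll 0.0
[-0.83124625 -0.15879243 -7.725669  ] [0.02334565 0.00506326 0.0159437 ]
```

Request:
arm_command --rows '[{"delta_pos": [0,-5,0],"roll": 0,"jaw": 20},{"delta_pos": [1,-15,-1],"roll": 0,"jaw": 20},{"delta_pos": [2,-32,-1],"roll": 0,"jaw": 20},{"delta_pos": [3,-54,-1],"roll": 0,"jaw": 20},{"delta_pos": [4,-79,-1],"roll": 0,"jaw": 20},{"delta_pos": [6,-105,-1],"roll": 0,"jaw": 20},{"delta_pos": [7,-131,-1],"roll": 0,"jaw": 20},{"delta_pos": [8,-157,-1],"roll": 0,"jaw": 20},{"delta_pos": [10,-183,-1],"roll": 0,"jaw": 20},{"delta_pos": [11,-207,-1],"roll": 0,"jaw": 20},{"delta_pos": [12,-229,-1],"roll": 0,"jaw": 20},{"delta_pos": [13,-248,-1],"roll": 0,"jaw": 20},{"delta_pos": [14,-261,-1],"roll": 0,"jaw": 20},{"delta_pos": [14,-269,-1],"roll": 0,"jaw": 20},{"delta_pos": [14.5,-272,-1],"roll": 0,"jaw": 20},{"delta_pos": [14.5,-272,-1],"roll": 0,"jaw": 20},{"delta_pos": [14.5,-272,-1],"roll": 0,"jaw": 20},{"delta_pos": [14.5,-272,-1],"roll": 0,"jaw": 20}]'

```text
time_s: 10.38
ee_pos: [611.7, 91.9, 201.2]
ee_rot: [180.0, 0.0, 12.5]
force: [0.2, -0.9, -7.4]
gripper_width: 35.7
gripper_force: 40.0
```

```bash
python3 go.py 610.5 93.5 152 12.6
python3 - <<'E'
from h import *
f=grab('top'); cv2.imwrite('pics/s.png',f['img']);P=pts(f); X,Y,Z=P[...,0],P[...,1],P[...,2]
f=grab('side'); cv2.imwrite('pics/side1.png',f['img'])
E
```

```text
10.3833 [611.7  91.9 201.2] [180.    0.   12.5] [ 8. 23. 85. -0. 73. 85.] [ 0.2 -0.9 -7.4] 35.7 40.0
[-0.8 -1.8 49.2] roll -0.01
```

Weight is 7.3 N, so this pot (pot 1) holds the stone. Lowering it onto the ring.

Request:
arm_command --rows '[{"delta_pos": [-0.8,-1.8,8],"roll": 0,"jaw": 20},{"delta_pos": [-0.8,-1.8,20],"roll": 0,"jaw": 20},{"delta_pos": [-0.8,-1.8,32],"roll": 0,"jaw": 20},{"delta_pos": [-0.8,-1.8,40],"roll": 0,"jaw": 20},{"delta_pos": [-0.8,-1.8,44],"roll": 0,"jaw": 20},{"delta_pos": [-0.8,-1.8,47],"roll": 0,"jaw": 20},{"delta_pos": [-0.8,-1.8,48.5],"roll": 0,"jaw": 20},{"delta_pos": [-0.8,-1.8,49],"roll": 0,"jaw": 20},{"delta_pos": [-0.8,-1.8,49],"roll": 0,"jaw": 20},{"delta_pos": [-0.8,-1.8,49],"roll": 0,"jaw": 20}]'

```text
time_s: 11.32
ee_pos: [610.7, 94.6, 152.8]
ee_rot: [180.0, -0.1, 12.6]
force: [0.1, 0.8, -8.3]
gripper_width: 35.5
gripper_force: 40.0
```

Still bearing the full weight, so I'll go down in small steps until it lands.

Request:
arm_command --rows '[{"delta_pos": [0,1,0.5],"roll": 0,"jaw": 20},{"delta_pos": [0,1,1],"roll": 0,"jaw": 20},{"delta_pos": [0,1,1.5],"roll": 0,"jaw": 20},{"delta_pos": [0,1,1.5],"roll": 0,"jaw": 20},{"delta_pos": [0,1,1.5],"roll": 0,"jaw": 20}]'

```text
time_s: 11.73
ee_pos: [610.9, 93.6, 151.8]
ee_rot: [180.0, -0.1, 12.6]
force: [-1.6, 0.3, -0.6]
gripper_width: 35.6
gripper_force: 40.0
```

Request:
arm_command --rows '[{"delta_pos": [0,0,0.3],"roll": 0,"jaw": 45},{"delta_pos": [0,0,0.3],"roll": 0,"jaw": 60},{"delta_pos": [0,0,0.3],"roll": 0,"jaw": 80},{"delta_pos": [0,0,0.3],"roll": 0,"jaw": 80},{"delta_pos": [0,0,0.3],"roll": 0,"jaw": 80},{"delta_pos": [0,0,-15],"roll": 0,"jaw": 80},{"delta_pos": [0,0,-45],"roll": 0,"jaw": 80},{"delta_pos": [0,0,-65],"roll": 0,"jaw": 80},{"delta_pos": [0,0,-70],"roll": 0,"jaw": 80},{"delta_pos": [0,0,-70],"roll": 0,"jaw": 80}]'

```text
time_s: 12.57
ee_pos: [611.5, 93.7, 222.5]
ee_rot: [180.0, -0.2, 12.6]
force: [-0.2, -0.2, -0.7]
gripper_width: 72.7
gripper_force: 0.0
```

```bash
python3 go.py 460 -166 195 12.6
python3 - <<'E'
from h import *
f=grab('top'); P=pts(f); X,Y,Z=P[...,0],P[...,1],P[...,2]
m=(np.hypot(X-461,Y+167)<40)&(Z>134)&(Z<155); print(m.sum(),cv2.minEnclosingCircle(P[m][:,:2].astype(np.float32)))
E
```

```text
12.5667 [611.5  93.7 222.5] [180.   -0.2  12.6] [ 8. 22. 83. -0. 75. 85.] [-0.2 -0.2 -0.7] 72.7 0.0
[-204.6  220.4   26.7] roll 0.0
178 ((460.1148681640625, -165.66297912597656), 17.826200485229492)
```

Request:
arm_command --rows '[{"delta_pos": [-60,65,0],"roll": 0,"jaw": 80},{"delta_pos": [-60,65,0],"roll": 0,"jaw": 80},{"delta_pos": [-205,220,27],"roll": 0,"jaw": 80},{"delta_pos": [-205,220,27],"roll": 0,"jaw": 80},{"delta_pos": [-205,220,27],"roll": 0,"jaw": 80},{"delta_pos": [-205,220,27],"roll": 0,"jaw": 80},{"delta_pos": [-205,220,27],"roll": 0,"jaw": 80},{"delta_pos": [-205,220,27],"roll": 0,"jaw": 80},{"delta_pos": [-205,220,27],"roll": 0,"jaw": 80},{"delta_pos": [-205,220,27],"roll": 0,"jaw": 80},{"delta_pos": [-205,220,27],"roll": 0,"jaw": 80},{"delta_pos": [-205,220,27],"roll": 0,"jaw": 80},{"delta_pos": [-205,220,27],"roll": 0,"jaw": 80}]'

```text
time_s: 13.7
ee_pos: [459.2, -164.8, 193.6]
ee_rot: [-180.0, -0.0, 12.7]
force: [0.5, 0.3, -0.1]
gripper_width: 73.0
gripper_force: 0.0
```

```bash
python3 go.py 460 -166 105 12.6
```

```text
13.7 [ 459.2 -164.8  193.6] [-180.    -0.    12.7] [-21.  11. 102.   0.  66.  56.] [ 0.5  0.3 -0.1] 73.0 0.0
[ 0.5  1.4 88.6] roll 0.02
```

Request:
arm_command --rows '[{"delta_pos": [0.5,1,25],"roll": 0,"jaw": 80},{"delta_pos": [0.5,1,50],"roll": 0,"jaw": 80},{"delta_pos": [0.5,1,70],"roll": 0,"jaw": 80},{"delta_pos": [0.5,1,82],"roll": 0,"jaw": 70},{"delta_pos": [0.5,1,87],"roll": 0,"jaw": 60},{"delta_pos": [0.5,1,87],"roll": 0,"jaw": 50},{"delta_pos": [0.5,1,87],"roll": 0,"jaw": 40},{"delta_pos": [0.5,1,87],"roll": 0,"jaw": 20},{"delta_pos": [0.5,1,87],"roll": 0,"jaw": 20},{"delta_pos": [0.5,1,87],"roll": 0,"jaw": 20},{"delta_pos": [0.5,1,87],"roll": 0,"jaw": 20},{"delta_pos": [0.5,1,87],"roll": 0,"jaw": 20}]' --squeeze 40

```text
time_s: 14.7
ee_pos: [459.8, -166.7, 107.6]
ee_rot: [180.0, -0.1, 12.6]
force: [-1.1, 2.3, 4.4]
gripper_width: 35.0
gripper_force: 40.0
```

Request:
arm_command --rows '[{"delta_pos": [0,0,-5],"roll": 0,"jaw": 20},{"delta_pos": [0,0,-15],"roll": 0,"jaw": 20},{"delta_pos": [0,0,-30],"roll": 0,"jaw": 20},{"delta_pos": [0,0,-50],"roll": 0,"jaw": 20},{"delta_pos": [0,0,-68],"roll": 0,"jaw": 20},{"delta_pos": [0,0,-75],"roll": 0,"jaw": 20},{"delta_pos": [0,0,-75],"roll": 0,"jaw": 20},{"delta_pos": [0,0,-75],"roll": 0,"jaw": 20},{"delta_pos": [0,0,-75],"roll": 0,"jaw": 20}]'

```text
time_s: 15.45
ee_pos: [458.3, -166.4, 180.6]
ee_rot: [-179.9, 0.1, 12.6]
force: [-0.4, -0.7, -3.1]
gripper_width: 35.0
gripper_force: 39.9
```

```bash
python3 go.py 511.4 -347 182 12.6
```

```text
15.45 [ 458.3 -166.4  180.6] [-1.799e+02  1.000e-01  1.260e+01] [-21.  12. 104.  -0.  65.  56.] [-0.4 -0.7 -3.1] 35.0 39.9
[ 12.4 187.8  -1.7] roll 0.0
```

The second pot weighs 3.1 N, so it is the empty one. It goes to the tray.

Request:
arm_command --rows '[{"delta_pos": [0,5,0],"roll": 0,"jaw": 20},{"delta_pos": [1,15,-1],"roll": 0,"jaw": 20},{"delta_pos": [2,32,-1],"roll": 0,"jaw": 20},{"delta_pos": [4,54,-1],"roll": 0,"jaw": 20},{"delta_pos": [5,78,-1],"roll": 0,"jaw": 20},{"delta_pos": [7,103,-1],"roll": 0,"jaw": 20},{"delta_pos": [9,128,-1],"roll": 0,"jaw": 20},{"delta_pos": [10,150,-1],"roll": 0,"jaw": 20},{"delta_pos": [11,168,-1],"roll": 0,"jaw": 20},{"delta_pos": [12,180,-1],"roll": 0,"jaw": 20},{"delta_pos": [12,186,-1],"roll": 0,"jaw": 20},{"delta_pos": [12,188,-1],"roll": 0,"jaw": 20},{"delta_pos": [12,188,-1],"roll": 0,"jaw": 20},{"delta_pos": [12,188,-1],"roll": 0,"jaw": 20},{"delta_pos": [12,188,-1],"roll": 0,"jaw": 20}]'

```text
time_s: 16.7
ee_pos: [511.8, -346.6, 182.9]
ee_rot: [-180.0, 0.0, 12.7]
force: [0.4, 0.2, -4.0]
gripper_width: 35.4
gripper_force: 39.9
```

```bash
python3 go.py 511.4 -347 115 12.6
```

```text
16.7 [ 511.8 -346.6  182.9] [-180.     0.    12.7] [-35.  23.  86.   0.  70.  42.] [ 0.4  0.2 -4. ] 35.4 39.9
[-0.4  0.3 67.9] roll 0.01
```

Request:
arm_command --rows '[{"delta_pos": [0,0,8],"roll": 0,"jaw": 20},{"delta_pos": [0,0,22],"roll": 0,"jaw": 20},{"delta_pos": [0,0,38],"roll": 0,"jaw": 20},{"delta_pos": [0,0,52],"roll": 0,"jaw": 20},{"delta_pos": [0,0,60],"roll": 0,"jaw": 20},{"delta_pos": [0,0,64],"roll": 0,"jaw": 20},{"delta_pos": [0,0,66],"roll": 0,"jaw": 20},{"delta_pos": [0,0,67],"roll": 0,"jaw": 20},{"delta_pos": [0,0,67],"roll": 0,"jaw": 20},{"delta_pos": [0,0,67],"roll": 0,"jaw": 20}]'

```text
time_s: 17.53
ee_pos: [512.4, -347.9, 116.5]
ee_rot: [179.9, -0.1, 12.6]
force: [0.9, 0.9, -3.1]
gripper_width: 35.8
gripper_force: 39.9
```

Request:
arm_command --rows '[{"delta_pos": [0,0,0.5],"roll": 0,"jaw": 20},{"delta_pos": [0,0,1],"roll": 0,"jaw": 20},{"delta_pos": [0,0,1],"roll": 0,"jaw": 20},{"delta_pos": [0,0,1],"roll": 0,"jaw": 20}]'

```text
time_s: 17.87
ee_pos: [512.0, -347.6, 114.9]
ee_rot: [180.0, -0.0, 12.6]
force: [0.3, -0.5, -3.4]
gripper_width: 35.8
gripper_force: 39.9
```

Request:
arm_command --rows '[{"delta_pos": [0,0,0.5],"roll": 0,"jaw": 20},{"delta_pos": [0,0,1],"roll": 0,"jaw": 20},{"delta_pos": [0,0,1.3],"roll": 0,"jaw": 20},{"delta_pos": [0,0,1.3],"roll": 0,"jaw": 20},{"delta_pos": [0,0,1.3],"roll": 0,"jaw": 20}]'

```text
time_s: 18.28
ee_pos: [512.2, -347.5, 114.6]
ee_rot: [180.0, -0.0, 12.6]
force: [-1.7, 2.3, 4.3]
gripper_width: 35.4
gripper_force: 40.0
```

Landed, so I'll release and go up.

Request:
arm_command --rows '[{"delta_pos": [0,0,0],"roll": 0,"jaw": 45},{"delta_pos": [0,0,0],"roll": 0,"jaw": 60},{"delta_pos": [0,0,0],"roll": 0,"jaw": 80},{"delta_pos": [0,0,0],"roll": 0,"jaw": 80},{"delta_pos": [0,0,0],"roll": 0,"jaw": 80},{"delta_pos": [0,0,-15],"roll": 0,"jaw": 80},{"delta_pos": [0,0,-45],"roll": 0,"jaw": 80},{"delta_pos": [0,0,-85],"roll": 0,"jaw": 80},{"delta_pos": [0,0,-110],"roll": 0,"jaw": 80},{"delta_pos": [-180,0,-110],"roll": 0,"jaw": 80},{"delta_pos": [-180,0,-110],"roll": 0,"jaw": 80},{"delta_pos": [-180,0,-110],"roll": 0,"jaw": 80},{"delta_pos": [-180,0,-110],"roll": 0,"jaw": 80},{"delta_pos": [-180,0,-110],"roll": 0,"jaw": 80},{"delta_pos": [-180,0,-110],"roll": 0,"jaw": 80},{"delta_pos": [-180,0,-110],"roll": 0,"jaw": 80},{"delta_pos": [-180,0,-110],"roll": 0,"jaw": 80}]'

```text
time_s: 19.7
ee_pos: [337.5, -387.0, 223.5]
ee_rot: [180.0, -0.1, 12.6]
force: [1.0, 0.3, 0.6]
gripper_width: 72.7
gripper_force: 0.0
```

Run:
```python
from h import *
f=grab('top'); cv2.imwrite('pics/top2.png',f['img']); P=pts(f); X,Y,Z=P[...,0],P[...,1],P[...,2]
print(env.state()['qvel'].round(1),env.state()['ee_pos'])
for n,c,lo,hi in (('pan',(624,312),134,155),('stone',(610,93),180,200),('light',(512,-347),141,165)):
    m=(np.hypot(X-c[0],Y-c[1])<45)&(Z>lo)&(Z<hi); q=P[m]; print(n,m.sum(),cv2.minEnclosingCircle(q[:,:2].astype(np.float32)),np.median(q[:,2]))
```

```text
[ 0.5  0.4  0.1 -0.2  0.1 -0.2] [ 337.70246129 -386.85154851  223.3723886 ]
pan 174 ((623.6795043945312, 311.9760437011719), 18.6772403717041) 140.97727316129243
stone 194 ((610.4404296875, 93.30264282226562), 18.535791397094727) 188.34075633325787
light 176 ((512.2838745117188, -347.3231506347656), 17.953466415405273) 150.96023873189455
```

View pics/top2.png

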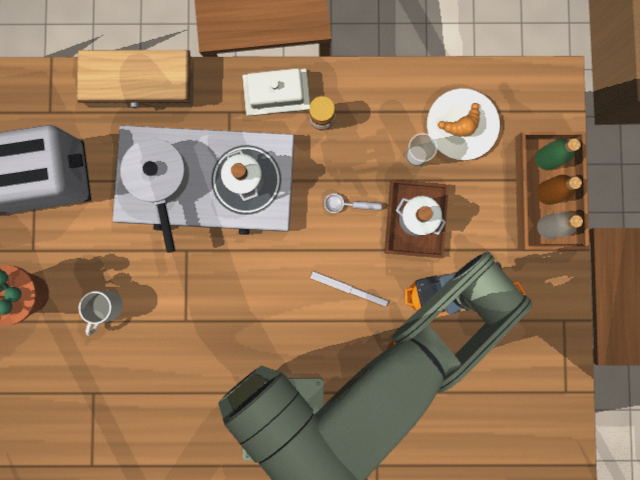

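The picture shows the pan at (152,170) on the warm ring, the stone pot at (240,173) on the cooking ring and the empty pot at (423,215) upright in the tray. The jar and glass are standing and the gripper is clear at z = 223 mm.

```bash
python3 -c "
from workcell import env
print(env.job_done())"
```

```text
the job is handed in; nothing more can be done
None
```

The job is handed in, with no verdict returned: the saucepan is about 1 mm from the keep-warm ring's centre, the stone pot (7.3 N on lifting, against 3.1 N for the other) stands on the cooking ring, the empty pot stands in the tray, and the jar and glass are upright.

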